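Sort salvaged parts into the sample trays

TASK

Sort the parts salvaged from the broken appliances: set both small motors, the loudspeaker and the transformer each down in the tray whose ledge carries a sample of the same kind, every part flat on the tray's floor and the same way up as it lies now. Set the parts down rather than dropping them, and do not shift the heat sink, the fader and the relay that lie among them.

Things in the scene. Friction and masses are not known exactly. Their poses are not given: they have to be found in the camera images.
- motor_1: Small flat-sided steel can motor lying loose (one of two alike, 65 g): 28 mm wide (y), 23 mm high; can and white end cap from -19 to +17 mm along x, shaft with brass pinion out to +27 mm, copper tabs to -22 mm. Origin: centre of the can's underside, z up. Grip it across its two sides, 28 mm apart along y.
- motor_2: Small flat-sided steel can motor lying loose (the other of two alike, 65 g): 28 mm wide (y), 23 mm high; can and white end cap from -19 to +17 mm along x, shaft with brass pinion out to +27 mm, copper tabs to -22 mm. Origin: centre of the can's underside, z up. Grip it across its two sides, 28 mm apart along y.
- speaker: Small round loudspeaker lying loose, dark cone up, 70 g: rim 52 mm across, 14 to 22 mm above its underside (dome to 26 mm), narrowing below to the magnet, 34 mm across and 10 mm high, on which it stands. Origin: centre of the magnet's underside, z up. Yaw does not matter; grip it across the rim.
- transformer: Small transformer standing loose on its foot plate, 160 g: plate 42 (x) by 34 (y) by 3 mm, striped steel core 42 (x) by 18 (y) mm up to 36 mm high, tan winding through it, 26 (x) by 34 (y) mm, 7.5 to 29.5 mm high. Origin: centre of the underside, z up. Grip the core's ends (42 mm along x) or the winding (34 mm along y).
- tray_motors: Fixed white open tray, the one with a motor fixed on its grey ledge as a sample. Basin inside 90 (x) by 140 (y) mm, floor 5 mm and rim 14 mm above the table, walls 5 mm. Origin: centre of the basin at table level, z up. The ledge (56 x 150 mm, 14 mm high) begins 50 mm from the origin on the +x side; the sample on its middle, 78 mm from the origin, rises to 37 mm.
- tray_speakers: Fixed white open tray, the one with a loudspeaker fixed on its grey ledge as a sample. Basin inside 90 (x) by 140 (y) mm, floor 5 mm and rim 14 mm above the table, walls 5 mm. Origin: centre of the basin at table level, z up. The ledge (56 x 150 mm, 14 mm high) begins 50 mm from the origin on the +x side; the sample on its middle, 78 mm from the origin, rises to 40 mm.
- tray_transformers: Fixed white open tray, the one with a transformer fixed on its grey ledge as a sample. Basin inside 90 (x) by 140 (y) mm, floor 5 mm and rim 14 mm above the table, walls 5 mm. Origin: centre of the basin at table level, z up. The ledge (56 x 150 mm, 14 mm high) begins 50 mm from the origin on the +x side; the sample on its middle, 78 mm from the origin, rises to 50 mm.
- heatsink: Bystander, to be left where it is: loose aluminium finned heat sink, 36 (x) by 14 (y) by 22 (z) mm. Origin: centre of its underside.
- fader: Bystander, to be left where it is: loose slide fader, aluminium, 50 (x) by 12 (y) by 9 mm with a 6 mm black stud on top rising to 18 mm, 8 mm along +x. Origin: centre of its underside.
- relay: Bystander, to be left where it is: loose clear-cased relay, 28 (x) by 13 (y) by 16 (z) mm. Origin: centre of its underside.
There are look-alikes about, which are no part of the job. What is shaped like the transformer but purple is not meant. What is shaped like the speaker but orange is not meant.

How it is judged:
By the outcome, as a careful person would: the job done as asked, in the order asked, and still so for the second after the job is handed in, with the robot touching nothing.
It also fails if it takes over 109 s, if anything falls off the work surface, if the arm or the gripper's body presses on something with over 40 N, if the wrist force passes 120 N, or if a joint passes its speed limit or range.

ROBOT

A 6-joint arm with a two-finger parallel gripper is mounted at the origin on the work surface. World frame = base frame: x ahead of the robot, y to its left, z up, the work surface at z = 0. Lengths are in m, angles in degrees, forces in N, time in s.
With the tool pointing down it reaches from about 0.3 to 0.875 m from the base axis. Payload 6.4 kg.
Tool frame: the origin (TCP) lies on the front face of the gripper's body, between the roots of the fingers; the fingertips stand 73 mm ahead of it and the grasp point (between the pads) lies 54 mm ahead of it; z points along the fingers, y is the direction in which the jaws open and shut (so a half turn about z gives the same grasp; the last joint's range is limited). The gripper opens to 85 mm and grips with 20 to 120 N. Pads are 22 mm wide; open, the fingers measure 114 mm over their backs; the gripper's body (76 mm by 85 mm) begins 54 mm behind the grasp point. The pads swing forward as they close: fully open they stand 13 mm farther back than shut.
Start: joints at [58.596, 10.359, 92.074, -0, 77.567, -11.82], TCP at [0.193, 0.542, 0.304] pointing down, gripper open.
Joint ranges: [-171.53, 171.53], [-51.25, 118.39], [17.06, 147.69], [-65.23, 245.23], [0, 150.52], [-178.68, 178.68]. Speed limits (degrees/s): [147.25, 147.25, 172.46, 180, 180, 180].

INTERFACE

Orientations are given as a 3x3 rotation matrix whose columns are the frame's x, y, z axes.
In Python, from workcell import bot gives the robot as it stands. The module is installed in compiled form; this text tells all that it offers.
- The arm moves only by the tool apply_moves, never from a script. Its argument "motion" is a list of rows, each a list of 5 numbers: the shift along the tool's x, y, z in mm, then the turn about the tool's z in rad, then the opening, from 0 (shut) to 1 (fully open). In form: [[dx, dy, dz, yaw, claw], ...]. A call has 1 to 12 rows; each row is the pose to reach, as a shift and turn from the pose commanded when the call began, along the tool's axes at that moment; what a row does not reach only later rows make up. A row lasts 1/8 s, in which the tool goes at most 62.5 mm and 10.7 degrees, less where a joint would pass 70% of its speed; a pose out of reach is approached as far as the arm can. A call with a gripper value outside its range is refused whole. The fingers move at their own pace and stop on an object; "newtons" is the grip in N (left out, the last holds). Time passes only in rows, so rows that repeat a pose let the fingers close. It gives the time, the measured TCP pose, the force and the opening at its end, in the units of the state.
- bot.get_obs(): the state, without advancing time (a new reading comes with each control period).
- bot.grab_frame(name): name is "scene" or "top" or "wrist"; returns (picture, depth): 480x640x3 uint8, blue, green, red; 480x640 float32, m along the optical axis (not along the pixel's ray), 0 where there is no reading.
- bot.camera_params(name): a dict with "intrinsics" (3x3 intrinsics, pixels), "xyz" and "attitude" of the camera in the world. Camera axes: x right, y up, looking along -z (the intrinsics and any distortion apply to the point x, -y, -z); pixel columns grow to the right and rows downward; lengths in m; the calibration is good to about 2 mm. A picture is of the moment at which its call begins: read the wrist's pose just before it. camera_params takes no time and is no camera call; for the wrist camera it gives the pose at the moment of the call.
- bot.close_job(): hands the job in, once; it reports no verdict.
The state is a dict: "t": time; "q": joint angles; "joint_velocities": joint speeds; "joint_torque": joint torques, N m; "position": TCP position; "eef_rot": TCP orientation; "contact_force": force on the tool from outside, world axes, zero at the start; "torque": the same for the moment, N m; "opening": finger opening in m.
Only numpy, scipy, OpenCV 4.12 (cv2) and the standard library are available. Lean on these libraries where they do the work, as an engineer would, in place of code of your own. Each camera call takes 0.05 s, during which the arm holds its last target.

## Working session

There is one attempt and no reset: what is moved stays moved. The work goes in short steps, Python scripts to look and compute and a tool call to move; the robot and the scene stay as the last step left them, time stands still between calls to the robot, and variables do not carry over. Pictures are saved under pics/ and viewed, and the job is handed in when it is done.

Besides the shell and the picture viewer there is one more tool, called after "Call:" by a JSON object that holds its "api" and its "payload". apply_moves: Moves the arm, as the interface text tells. Its arguments: {"type":"object","properties":{"motion":{"type":"array","items":{"type":"array","items":{"type":"number"}}},"newtons":{"type":"number"}},"required":["motion"]}

```bash
mkdir -p pics; python3 - <<'E'
from workcell import bot
import cv2,numpy as np
o=bot.get_obs();print(o['t'],o['position'],o['eef_rot'],o['opening'],o['contact_force'])
for n in['top','scene']:
    p,d=bot.grab_frame(n);cv2.imwrite(f'pics/{n}0.png',p);np.save(f'{n}0.npy',d)
    c=bot.camera_params(n);print(n,c)
E
```

```text
0.0 [0.19247433 0.5413649  0.30298167] [[-9.42163884e-01  3.35151271e-01 -9.17647870e-04]
 [ 3.35152338e-01  9.42162732e-01 -1.51586291e-03]
 [ 3.56530244e-04 -1.73574311e-03 -9.99998430e-01]] 0.08491134989471277 [-0.20892871  0.45167419 -0.01661679]
top {'intrinsics': array([[564.51269789,   0.        , 316.2950541 ],
       [  0.        , 564.51269789, 235.08852297],
       [  0.        ,   0.        ,   1.        ]]), 'xyz': array([ 0.3933482 , -0.04111161,  1.08509433]), 'attitude': array([[-0.01070361,  0.99573973, -0.09158509],
       [-0.99951348, -0.01333741, -0.02819435],
       [-0.02929574,  0.09123875,  0.99539804]])}
scene {'intrinsics': array([[470.86225095,   0.        , 320.30989796],
       [  0.        , 470.86225095, 247.03027583],
       [  0.        ,   0.        ,   1.        ]]), 'xyz': array([0.91925852, 0.44777245, 0.51352162]), 'attitude': array([[-0.75081129, -0.39366813,  0.53038458],
       [ 0.66037665, -0.46392757,  0.59048615],
       [ 0.01360445,  0.79359726,  0.6082913 ]])}
```

View pics/top0.png

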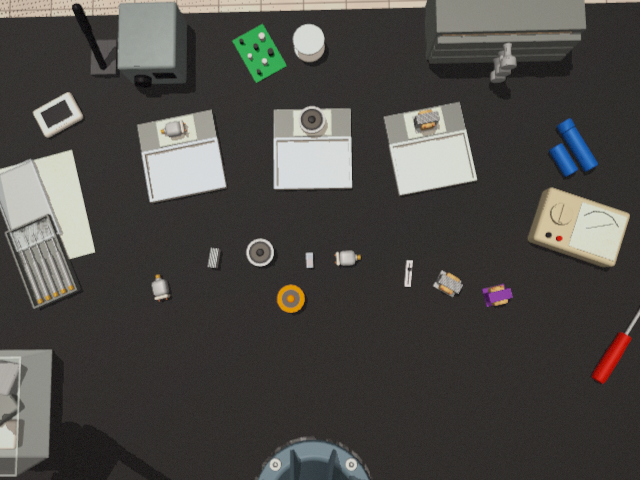

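View pics/scene0.png

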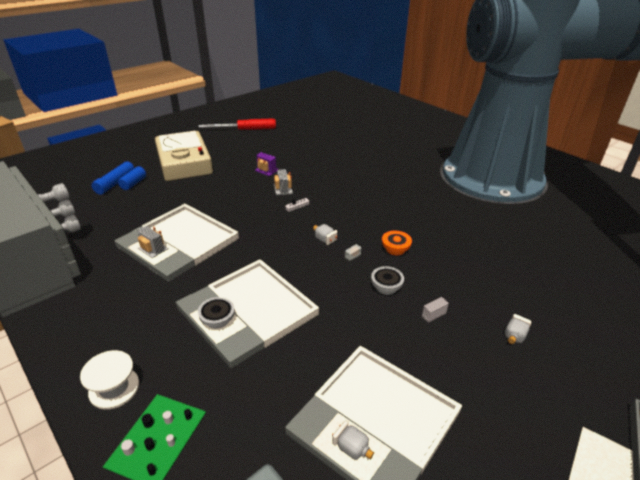

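The top view shows three trays: motor sample at (175,128), speaker sample at (312,119) and transformer sample at (427,119).

- **Motors:** (160,287) and (347,258).
- **Speaker candidates:** grey-rimmed with dark cone at (260,252), orange at (290,298). The grey one is meant.
- **Transformer candidates:** grey/tan at (449,284), purple at (497,296). The grey/tan one is meant.
- **Bystanders:** heat sink (213,258), relay (309,260), fader (408,273).

I'll confirm these in a crop and measure.

```bash
cat > h.py <<'E'
import numpy as np,cv2
from workcell import bot
def cloud(d,c):
    K=c['intrinsics'];v,u=np.mgrid[0:d.shape[0],0:d.shape[1]]
    P=np.stack([(u-K[0,2])/K[0,0]*d,-(v-K[1,2])/K[1,1]*d,-d],-1)
    return P@np.array(c['attitude']).T+c['xyz']
def ray(uv,c,z):
    K=c['intrinsics'];uv=np.atleast_2d(uv).astype(float)
    r=np.stack([(uv[:,0]-K[0,2])/K[0,0],-(uv[:,1]-K[1,2])/K[1,1],-np.ones(len(uv))],-1)@np.array(c['attitude']).T
    return c['xyz']+r*((z-c['xyz'][2])/r[:,2])[:,None]
E
python3 - <<'E'
from h import *
p=cv2.imread('pics/top0.png');d=np.load('top0.npy');c=bot.camera_params('top')
W=cloud(d,c)
print('table z',np.median(W[320:400,300:500,2]))
cv2.imwrite('pics/crop0.png',cv2.resize(p[235:315,140:400],None,fx=3,fy=3,interpolation=cv2.INTER_CUBIC))
cv2.imwrite('pics/crop1.png',cv2.resize(p[235:315,390:520],None,fx=6,fy=6,interpolation=cv2.INTER_CUBIC))
cv2.imwrite('pics/crop2.png',cv2.resize(p[95:210,130:485],None,fx=2.2,fy=2.2,interpolation=cv2.INTER_CUBIC))
m=((W[...,2]>0.006)&(d>0)).astype(np.uint8);m[:235]=0;m[320:]=0;m[:,:120]=0;m[:,520:]=0
n,l,s,ce=cv2.connectedComponentsWithStats(m)
for i in range(1,n):
    if s[i,4]<15: continue
    q=W[l==i];zt=np.percentile(q[:,2],95);
    r=cv2.minAreaRect((q[:,:2]*1000).astype(np.float32))
    print(ce[i].round(),s[i,4],'zt',round(zt*1000),'rect',np.round(r[0]),np.round(r[1]),round(r[2],1))
E
```

```text
table z -0.0003606447607837904
[260. 252.] 578 zt 26 rect [460.  96.] [51. 49.] 44.9
[214. 258.] 171 zt 24 rect [451. 185.] [15. 36.] 80.6
[347. 258.] 291 zt 25 rect [447. -70.] [47. 27.] 89.2
[309. 260.] 104 zt 19 rect [445.   3.] [27. 13.] 3.4
[408. 273.] 150 zt 16 rect [ 417. -184.] [13. 48.] 84.6
[449. 284.] 398 zt 38 rect [ 397. -257.] [43. 34.] 59.1
[160. 289.] 315 zt 24 rect [396. 288.] [49. 28.] 13.1
[291. 299.] 594 zt 26 rect [372.  38.] [50. 50.] 64.0
[498. 295.] 413 zt 38 rect [ 374. -347.] [34. 43.] 14.9
```

View pics/crop0.png

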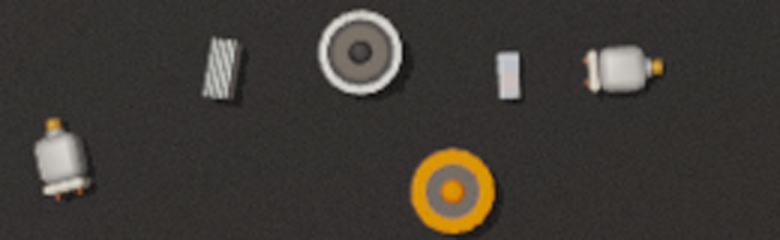

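View pics/crop1.png

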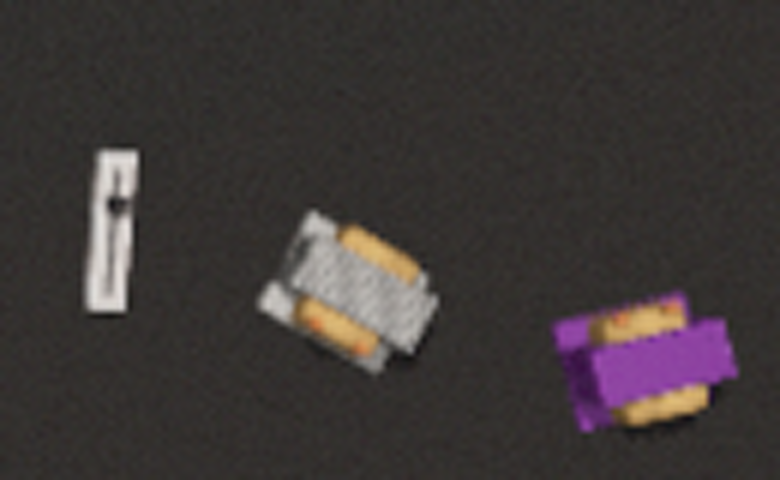

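View pics/crop2.png

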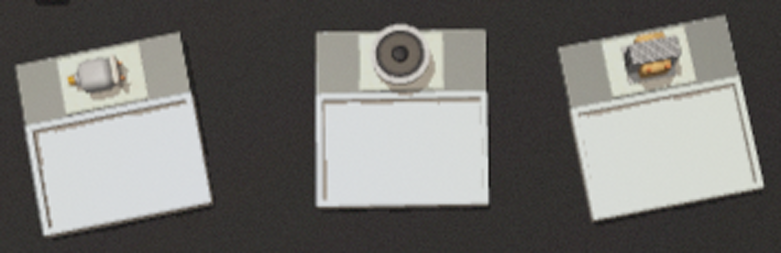

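The crops confirm the picks. In crop0 the grey-rimmed speaker is at (360,52) and the orange look-alike at (453,190). In crop1 the striped steel transformer is at (350,290) and the purple one at (650,360). Next: tray poses.

```bash
python3 - <<'E'
from h import *
p=cv2.imread('pics/top0.png');d=np.load('top0.npy');c=bot.camera_params('top');W=cloud(d,c)
for nm,(u0,u1) in dict(mot=(130,232),spk=(262,362),tra=(375,485)).items():
    sub=np.zeros(d.shape,bool);sub[92:215,u0:u1]=1
    g=p.max(2)>90
    m=(sub&g).astype(np.uint8);n,l,s,_=cv2.connectedComponentsWithStats(m);i=1+np.argmax(s[1:,4]);m=l==i
    q=W[m&(W[...,2]<0.02)&(W[...,2]>0.003)]
    r=cv2.minAreaRect((q[:,:2]*1000).astype(np.float32))
    b=cv2.boxPoints(r);e=[b[1]-b[0],b[2]-b[1]];e=e[0] if np.linalg.norm(e[0])>np.linalg.norm(e[1]) else e[1]
    ang=np.degrees(np.arctan2(e[1],e[0]));L=e/np.linalg.norm(e);X=np.array([L[1],-L[0]]);X=X if X[0]>0 else -X
    ctr=np.array(r[0]);print(nm,np.round(ctr),np.round(r[1]),'xaxis deg',round(np.degrees(np.arctan2(X[1],X[0])),1),'origin',(ctr-28*X).round(1))
# finer poses with wall-top/plane medians of upper parts
for nm,(u,v,lo) in dict(A=(160,289,.013),B=(347,258,.013),T=(449,284,.031),S=(260,252,.015)).items():
    m=np.zeros(d.shape,bool);m[v-25:v+25,u-25:u+25]=1
    q=W[m&(W[...,2]>lo)]*1000
    r=cv2.minAreaRect(q[:,:2].astype(np.float32));print(nm,np.round(r[0],1),np.round(r[1],1),round(r[2],1),np.round(q.mean(0),1))
E
```

```text
mot [653. 252.] [161. 152.] xaxis deg -79.2 origin [647.5 279.7]
spk [664.  -4.] [152. 163.] xaxis deg 89.8 origin [663.9 -31.6]
tra [ 659. -232.] [160. 154.] xaxis deg -80.0 origin [ 654.3 -204.4]
A [382.3 132.1] [343.6  49.1] 85.5 [393.8 277.9  48.6]
B [435.5 -54.8] [40.2 78.9] 45.0 [444.6 -65.9  71.1]
T [ 403.2 -160.5] [236.7  36.8] 85.9 [ 396.5 -246.5   86.7]
S [442.2  36.2] [175.8  50.6] 73.8 [458.7  94.2  36.6]
```

```bash
python3 - <<'E'
from h import *
p=cv2.imread('pics/top0.png');d=cv2.medianBlur(np.load('top0.npy'),3);c=bot.camera_params('top');W=cloud(d,c)
def rect(m,lab):
    q=W[m];r=cv2.minAreaRect((q[:,:2]*1000).astype(np.float32));print(lab,m.sum(),np.round(r[0],1),np.round(r[1],1),round(r[2],1))
for nm,(u,v,lo,hi) in dict(A=(160,289,.008,.03),B=(347,258,.008,.03),T=(449,284,.031,.042),Tall=(449,284,.006,.042),S=(260,252,.012,.03)).items():
    m=np.zeros(d.shape,bool);m[v-22:v+22,u-22:u+22]=1
    rect(m&(W[...,2]>lo)&(W[...,2]<hi),nm)
# basin floors: white, seeded flood of bright pixels
for nm,(u,v) in dict(mot=(185,172),spk=(313,162),tra=(433,165)).items():
    sub=np.zeros(d.shape,np.uint8);sub[v-35:v+40,u-55:u+55]=1
    m=((p.min(2)>185)&(sub>0)).astype(np.uint8)
    n,l,s,_=cv2.connectedComponentsWithStats(m);i=l[v,u]
    k=(l==i)
    r=cv2.minAreaRect(np.argwhere(k)[:,::-1].astype(np.float32))
    cc=ray(cv2.boxPoints(r),c,.012)*1000
    print(nm,r, (cc.mean(0)).round(1), [round(np.linalg.norm(cc[j]-cc[j-1]),0) for j in range(4)],[round(np.degrees(np.arctan2(*(cc[j]-cc[j-1])[1::-1])),1) for j in (1,2)])
    zz=W[v-10:v+10,u-15:u+15,2];print(np.median(zz))
E
```

```text
A 316 [395.9 288.9] [47.9 29.2] 5.5
B 291 [447.3 -70.4] [45.5 26.7] 89.1
T 241 [ 394.8 -256.3] [42.7 25.1] 58.3
Tall 402 [ 396.8 -257.4] [42.8 34.7] 58.9
S 578 [460.6  96.1] [49.5 49.4] 89.2
mot ((182.96153259277344, 168.8076934814453), (50.59796142578125, 77.26976013183594), 78.69007110595703) [625.2 247.3  12. ] [np.float64(100.0), np.float64(151.0), np.float64(100.0), np.float64(150.0)] [np.float64(-79.5), np.float64(-168.6)]
0.0044426588792056965
spk ((312.2564392089844, 161.8874053955078), (51.24287796020508, 77.3392562866211), 89.04515838623047) [634.5  -4.3  12. ] [np.float64(101.0), np.float64(150.0), np.float64(100.0), np.float64(149.0)] [np.float64(-90.1), np.float64(-180.0)]
0.0044023435774822595
tra ((432.7884826660156, 161.4423065185547), (51.382423400878906, 78.25033569335938), 78.69007110595703) [ 631.3 -236.    12. ] [np.float64(100.0), np.float64(151.0), np.float64(100.0), np.float64(149.0)] [np.float64(-79.5), np.float64(-171.0)]
0.004551213345529992
```

Call:
{"api": "apply_moves", "payload": {"motion": [[-274, -172, 50, -0.52, 1], [-274, -172, 50, -0.52, 1], [-274, -172, 50, -0.52, 1], [-274, -172, 50, -0.52, 1], [-274, -172, 50, -0.52, 1], [-274, -172, 50, -0.52, 1], [-274, -172, 50, -0.52, 1], [-274, -172, 50, -0.52, 1], [-274, -172, 50, -0.52, 1]], "newtons": 40}}

```text
t: 1.23
position: [0.3925, 0.2888, 0.254]
eef_rot: [[-0.984, -0.179, -0.0], [-0.179, 0.984, 0.0], [0.0, 0.0, -1.0]]
contact_force: [-0.3, -0.2, 0.8]
opening: 0.0854
```

```bash
cat >> h.py <<'E'
def st():
    o=bot.get_obs();R=np.array(o['eef_rot']);p=np.array(o['position'])*1000
    print('t',round(o['t'],2),'p',p.round(1),'jaw',round(np.degrees(np.arctan2(R[1,1],R[0,1])),1),'F',np.round(o['contact_force'],1),'open',round(o['opening']*1000,1),'q6',round(o['q'][5],0),'z',R[:,2].round(3));return p,R
def go(x,y,z,jaw=None):
    p,R=st();dl=R.T@(np.array([x,y,z])-p);s=''
    if jaw is not None:
        a=(np.degrees(np.arctan2(R[1,1],R[0,1]))-jaw+90)%180-90;s=round(np.radians(a),3)
    print('go',dl.round(1),'yaw',s)
def wr(name):
    c=bot.camera_params('wrist');p,d=bot.grab_frame('wrist');cv2.imwrite(f'pics/{name}.png',p);d=cv2.medianBlur(d,3);np.savez(f'{name}.npz',d=d,K=c['intrinsics'],x=c['xyz'],a=c['attitude']);return p,d,c,cloud(d,c)
E
python3 - <<'E'
from h import *
st();p,d,c,W=wr('w1');print(c['xyz'])
m=((W[...,2]>.008)&(W[...,2]<.04)&(d>0)).astype(np.uint8);n,l,s,ce=cv2.connectedComponentsWithStats(m)
for i in range(1,n):
    if s[i,4]<100: continue
    q=W[l==i]*1000;print(ce[i].round(),s[i,4],cv2.minAreaRect(q[:,:2].astype(np.float32)))
    q=q[q[:,2]>12];print('high',cv2.minAreaRect(q[:,:2].astype(np.float32)) if len(q)>5 else '')
E
```

```text
t 1.23 p [392.5 288.8 254. ] jaw 100.3 F [-0.3 -0.2  0.8] open 85.4 q6 -78.0 z [-0.  0. -1.]
[0.31644286 0.27531841 0.32475948]
[636. 108.] 151 ((272.76910400390625, 500.0978698730469), (17.65542984008789, 5.8739333152771), 20.738447189331055)
high ((274.69891357421875, 499.6544494628906), (11.074090003967285, 1.7778502702713013), 6.780773162841797)
[  9. 133.] 1150 ((373.5584411621094, 57.10615158081055), (46.00453567504883, 15.2625732421875), 0.9729028344154358)
high ((373.5584411621094, 57.10615158081055), (46.00453567504883, 15.2625732421875), 0.9729028344154358)
[320. 216.] 1770 ((397.1251220703125, 289.073486328125), (49.643795013427734, 27.967287063598633), 13.843917846679688)
high ((397.1501770019531, 289.0677795410156), (49.62760925292969, 27.95885467529297), 14.09446907043457)
[ 65. 255.] 3534 ((461.07745361328125, 96.46685791015625), (51.14380645751953, 51.98102951049805), 51.283119201660156)
high ((461.07745361328125, 96.46685791015625), (51.14380645751953, 51.98102951049805), 51.283119201660156)
[579. 303.] 11038 ((450.7120666503906, 518.2954711914062), (161.14170837402344, 94.86193084716797), 22.73185157775879)
high ((450.7576904296875, 518.3145751953125), (161.04273986816406, 94.86193084716797), 22.73185157775879)
[181. 262.] 1021 ((452.428955078125, 185.673095703125), (14.641387939453125, 37.52655029296875), 81.02998352050781)
high ((452.42315673828125, 185.6517791748047), (14.643199920654297, 37.51340866088867), 81.11273193359375)
[ 25. 377.] 561 ((587.5022583007812, 54.5009651184082), (43.975765228271484, 18.021995544433594), 66.70770263671875)
high ((591.9503784179688, 53.129798889160156), (37.23370361328125, 16.276874542236328), 87.63642120361328)
[260. 403.] 1455 ((577.978515625, 268.3145751953125), (126.59664916992188, 52.707740783691406), 74.78672790527344)
high ((578.0001220703125, 268.3940734863281), (126.43195343017578, 52.707740783691406), 74.78672790527344)
```

View pics/w1.png

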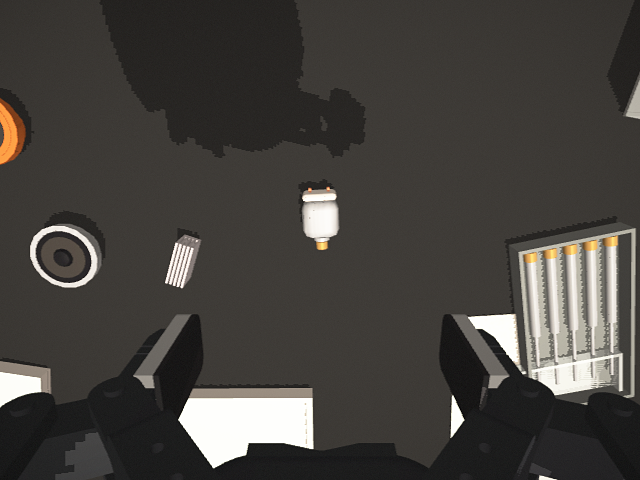

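The wrist view has motor A at (320,216), shaft towards (321,245), with clear space around it.

Call:
{"api": "apply_moves", "payload": {"motion": [[-1.5, -0.5, 60, -0.03, 1], [-1.5, -0.5, 120, -0.03, 1], [-1.5, -0.5, 150, -0.03, 1], [-1.5, -0.5, 170, -0.03, 1], [-1.5, -0.5, 178, -0.03, 1], [-1.5, -0.5, 178, -0.03, 0.5], [-1.5, -0.5, 178, -0.03, 0.1], [-1.5, -0.5, 178, -0.03, 0.1], [-1.5, -0.5, 178, -0.03, 0.1], [-1.5, -0.5, 178, -0.03, 0.1], [-1.5, -0.5, 178, -0.03, 0.1]], "newtons": 30}}

```text
t: 2.65
position: [0.3955, 0.288, 0.0769]
eef_rot: [[-0.978, -0.207, 0.002], [-0.207, 0.978, 0.001], [-0.002, 0.0, -1.0]]
contact_force: [-1.1, 0.4, 5.8]
opening: 0.0274
```

```bash
python3 - <<'E'
from h import *
st()
E
```

```text
t 2.65 p [395.5 288.   76.9] jaw 101.9 F [-1.1  0.4  5.8] open 27.4 q6 -80.0 z [ 0.002  0.001 -1.   ]
```

Call:
{"api": "apply_moves", "payload": {"motion": [[0, 0, -20, 0, 0.1], [0, 0, -60, 0, 0.1], [-30, -10, -100, 0.19, 0.1], [-80, -20, -100, 0.37, 0.1], [-130, -30, -100, 0.55, 0.1], [-180, -40, -100, 0.73, 0.1], [-217, -50, -100, 0.91, 0.1], [-217, -50, -100, 1.09, 0.1], [-217, -50, -100, 1.27, 0.1], [-217, -50, -100, 1.45, 0.1], [-217, -50, -100, 1.588, 0.1], [-217, -50, -100, 1.588, 0.1]]}}

```text
t: 4.15
position: [0.6172, 0.2834, 0.1757]
eef_rot: [[-0.191, 0.982, -0.001], [0.982, 0.191, -0.0], [-0.0, -0.001, -1.0]]
contact_force: [0.1, -0.4, -0.8]
opening: 0.0277
```

```bash
python3 - <<'E'
from h import *
go(617.8,284.3,82,10.9);p,d,c,W=wr('w2');st()
E
```

```text
t 4.15 p [617.2 283.4 175.7] jaw 11.0 F [ 0.1 -0.4 -0.8] open 27.7 q6 4.0 z [-0.001 -0.    -1.   ]
go [ 0.7  0.8 93.7] yaw 0.002
t 4.2 p [617.3 283.5 175.7] jaw 11.1 F [ 0.7  0.2 -0.2] open 27.3 q6 4.0 z [-0. -0. -1.]
```

View pics/w2.png

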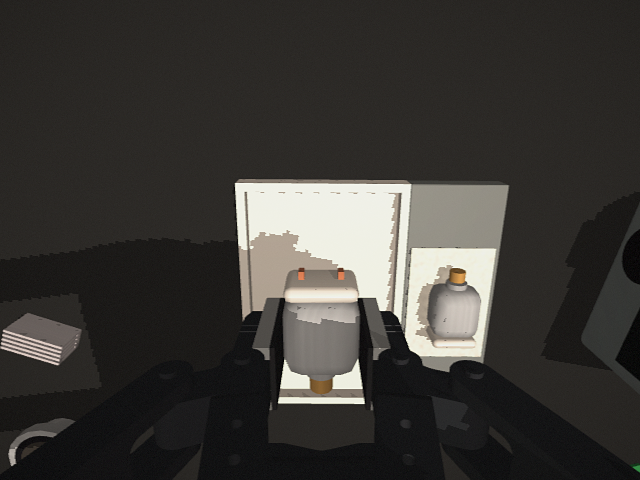

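The motor is held level, tabs up at (320,270), over the motor tray with its sample at (455,310). Lowering it.

Call:
{"api": "apply_moves", "payload": {"motion": [[0.5, 1, 50, 0, 0.1], [0.5, 1, 75, 0, 0.1], [0.5, 1, 86, 0, 0.1], [0.5, 1, 90, 0, 0.1], [0.5, 1, 92, 0, 0.1], [0.5, 1, 93, 0, 0.1], [0.5, 1, 93, 0, 0.1]]}}

```text
t: 5.08
position: [0.6187, 0.2844, 0.0837]
eef_rot: [[-0.19, 0.982, 0.001], [0.982, 0.19, 0.0], [0.0, 0.001, -1.0]]
contact_force: [-0.0, 0.8, -0.4]
opening: 0.0273
```

```bash
python3 - <<'E'
from h import *
st()
E
```

```text
t 5.08 p [618.7 284.4  83.7] jaw 11.0 F [-0.   0.8 -0.4] open 27.3 q6 4.0 z [ 0.001  0.    -1.   ]
```

Call:
{"api": "apply_moves", "payload": {"motion": [[0, 0, 0.7, 0, 0.1], [0, 0, 1.4, 0, 0.1], [0, 0, 1.4, 0, 0.1]]}}

```text
t: 5.45
position: [0.6185, 0.2843, 0.082]
eef_rot: [[-0.19, 0.982, 0.0], [0.982, 0.19, 0.0], [0.0, 0.0, -1.0]]
contact_force: [-1.6, -0.1, 4.2]
opening: 0.0274
```

Call:
{"api": "apply_moves", "payload": {"motion": [[0, 0, 0, 0, 0.47], [0, 0, 0, 0, 0.47], [0, 0, 0, 0, 0.47], [0, 0, -30, 0, 0.47], [0, 0, -80, 0, 0.6], [-40, -30, -120, 0, 1], [-85, -65, -120, 0.05, 1], [-130, -98, -120, 0.15, 1], [-180, -135, -120, 0.21, 1], [-225, -170, -120, 0.21, 1], [-270, -205, -120, 0.21, 1], [-313, -235, -120, 0.21, 1]]}}

```text
t: 6.95
position: [0.446, -0.0691, 0.2017]
eef_rot: [[0.019, 1.0, 0.001], [1.0, -0.019, -0.0], [-0.0, 0.001, -1.0]]
contact_force: [0.7, -0.7, 0.3]
opening: 0.0853
```

Call:
{"api": "apply_moves", "payload": {"motion": [[0, 0, 0, 0, 1], [0, 0, 0, 0, 1]]}}

```text
t: 7.2
position: [0.4472, -0.0677, 0.2017]
eef_rot: [[0.02, 1.0, 0.001], [1.0, -0.02, 0.0], [0.0, 0.001, -1.0]]
contact_force: [0.2, 0.4, 0.1]
opening: 0.0857
```

```bash
cat >> h.py <<'E'
def comps(W,d,lo=.008,hi=.042,mn=300):
    m=((W[...,2]>lo)&(W[...,2]<hi)&(d>0)).astype(np.uint8);n,l,s,ce=cv2.connectedComponentsWithStats(m)
    for i in range(1,n):
        if s[i,4]<mn: continue
        q=W[l==i]*1000;r=cv2.minAreaRect(q[:,:2].astype(np.float32));print(ce[i].round(),s[i,4],np.round(r[0],1),np.round(r[1],1),round(r[2],1))
E
python3 - <<'E'
from h import *
go(447.5,-68,76,-1);p,d,c,W=wr('w3');comps(W,d)
p,d=bot.grab_frame('top');cv2.imwrite('pics/top1.png',cv2.resize(p[90:320,120:520],None,fx=2,fy=2))
E
```

```text
t 7.2 p [447.2 -67.7 201.7] jaw -1.2 F [0.2 0.4 0.1] open 85.7 q6 -23.0 z [ 0.001  0.    -1.   ]
go [ -0.4   0.2 125.7] yaw -0.003
[557. 145.] 4607 [621.5  -6.2] [ 77.4 146.8] 0.7
[185.  56.] 7380 [372.9  39. ] [51.5 51.7] 32.3
[315. 121.] 1041 [445.4   3.4] [27.9 13. ] 2.1
[322. 231.] 2489 [448.6 -68.9] [27.9 49.4] 3.7
[599. 360.] 2774 [ 633.8 -183. ] [94.9 55.2] 6.4
[286. 380.] 1001 [ 418.3 -184.2] [13. 50.] 83.7
```

View pics/w3.png

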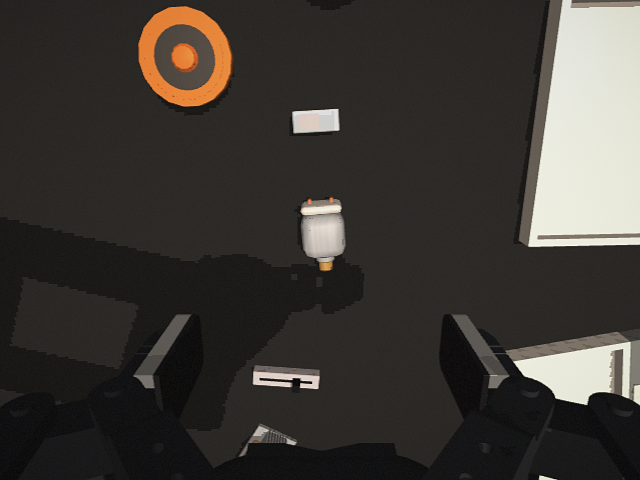

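View pics/top1.png

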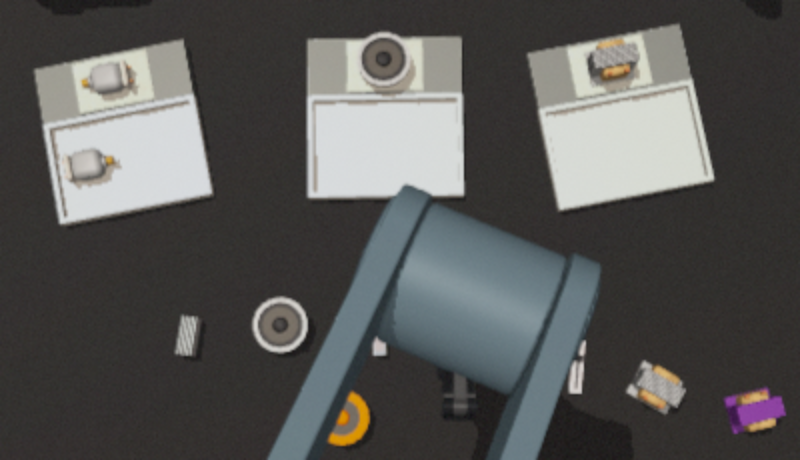

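Motor A lies in the motor tray (88,163 in the doubled crop). Motor B is at (322,231) in the wrist view, turned about 4° from the jaws, so I'll turn to match.

Call:
{"api": "apply_moves", "payload": {"motion": [[0.5, 1, 50, -0.07, 1], [0.5, 1, 90, -0.07, 1], [0.5, 1, 115, -0.07, 1], [0.5, 1, 124, -0.07, 1], [0.5, 1, 124.5, -0.07, 0.5], [0.5, 1, 124.5, -0.07, 0.1], [0.5, 1, 124.5, -0.07, 0.1], [0.5, 1, 124.5, -0.07, 0.1], [0.5, 1, 124.5, -0.07, 0.1], [0.5, 1, 124.5, -0.07, 0.1]]}}

```text
t: 8.55
position: [0.4489, -0.0675, 0.0781]
eef_rot: [[-0.051, 0.999, 0.002], [0.999, 0.051, -0.001], [-0.001, 0.002, -1.0]]
contact_force: [0.0, 1.4, 6.6]
opening: 0.0273
```

```bash
python3 - <<'E'
from h import *
go(630.7,217.5,177,10.9)
E
```

```text
t 8.55 p [448.9 -67.5  78.1] jaw 2.9 F [0.  1.4 6.6] open 27.3 q6 -27.0 z [ 0.002 -0.001 -1.   ]
go [275.3 196.3 -98.8] yaw -0.139
```

Call:
{"api": "apply_moves", "payload": {"motion": [[0, 0, -20, 0, 0.1], [0, 0, -70, 0, 0.1], [35, 25, -100, -0.05, 0.1], [80, 57, -100, -0.1, 0.1], [125, 90, -100, -0.139, 0.1], [170, 121, -100, -0.139, 0.1], [215, 153, -100, -0.139, 0.1], [255, 182, -100, -0.139, 0.1], [275, 196, -100, -0.139, 0.1], [275, 196, -100, -0.139, 0.1], [275, 196, -100, -0.139, 0.1]]}}

```text
t: 9.93
position: [0.6291, 0.2168, 0.1766]
eef_rot: [[-0.189, 0.982, -0.001], [0.982, 0.189, -0.001], [-0.0, -0.001, -1.0]]
contact_force: [-0.0, 0.0, -0.6]
opening: 0.0271
```

```bash
python3 - <<'E'
from h import *
go(630.7,217.5,83.1,10.9);p,d,c,W=wr('w4')
E
```

```text
t 9.93 p [629.1 216.8 176.6] jaw 10.9 F [-0.   0.  -0.6] open 27.1 q6 -2.0 z [-0.001 -0.001 -1.   ]
go [ 0.5  1.8 93.5] yaw -0.0
```

View pics/w4.png

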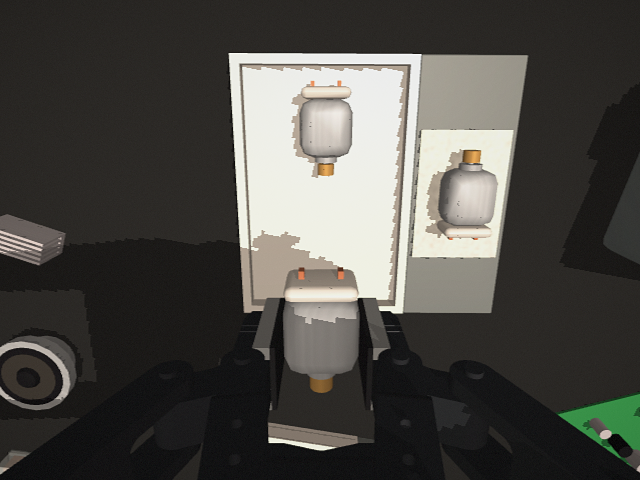

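Motor A stands well centred in the tray at (326,130), and motor B is held level at (320,330) over the free half. Lowering.

Call:
{"api": "apply_moves", "payload": {"motion": [[0.5, 1, 50, 0, 0.1], [0.5, 1, 75, 0, 0.1], [0.5, 1, 86, 0, 0.1], [0.5, 1, 90, 0, 0.1], [0.5, 1, 91.5, 0, 0.1], [0.5, 1, 92.2, 0, 0.1], [0.5, 1, 92.2, 0, 0.1]]}}

```text
t: 10.85
position: [0.6311, 0.2183, 0.0856]
eef_rot: [[-0.189, 0.982, 0.001], [0.982, 0.189, 0.0], [-0.0, 0.001, -1.0]]
contact_force: [0.2, 0.7, -0.9]
opening: 0.0276
```

Call:
{"api": "apply_moves", "payload": {"motion": [[0, 0, 0.8, 0, 0.1], [0, 0, 1.6, 0, 0.1], [0, 0, 2.2, 0, 0.1], [0, 0, 2.2, 0, 0.1]]}}

```text
t: 11.35
position: [0.6307, 0.2182, 0.0832]
eef_rot: [[-0.189, 0.982, 0.0], [0.982, 0.189, 0.0], [-0.0, 0.0, -1.0]]
contact_force: [-2.5, -1.1, 5.2]
opening: 0.0275
```

Call:
{"api": "apply_moves", "payload": {"motion": [[0, 0, 0, 0, 0.47], [0, 0, 0, 0, 0.47], [0, 0, 0, 0, 0.47], [0, 0, -30, 0, 0.47], [0, 0, -80, -0.15, 0.6], [-20, -40, -115, -0.33, 1], [-40, -80, -115, -0.51, 1], [-65, -130, -115, -0.69, 1], [-87, -190, -115, -0.87, 1], [-87, -190, -115, -1.05, 1], [-87, -190, -115, -1.23, 1], [-87, -190, -115, -1.38, 1]]}}

```text
t: 12.85
position: [0.4605, 0.0966, 0.1978]
eef_rot: [[-1.0, -0.004, 0.001], [-0.004, 1.0, -0.0], [-0.001, -0.0, -1.0]]
contact_force: [-0.1, 0.8, 0.6]
opening: 0.0853
```

Call:
{"api": "apply_moves", "payload": {"motion": [[0, 0, 0, 0, 1], [0, 0, 0, 0, 1]]}}

```text
t: 13.1
position: [0.4605, 0.0968, 0.1976]
eef_rot: [[-1.0, 0.004, 0.0], [0.004, 1.0, -0.0], [-0.0, -0.0, -1.0]]
contact_force: [0.2, 0.0, 0.5]
opening: 0.0854
```

```bash
python3 - <<'E'
from h import *
go(461,96.4,78,90);p,d,c,W=wr('w5');comps(W,d)
p,d=bot.grab_frame('top');cv2.imwrite('pics/top2.png',cv2.resize(p[90:320,120:520],None,fx=2,fy=2))
E
```

```text
t 13.1 p [460.5  96.8 197.6] jaw 89.8 F [0.2 0.  0.5] open 85.4 q6 -92.0 z [ 0. -0. -1.]
go [ -0.5  -0.4 119.6] yaw -0.004
[217.  89.] 7027 [373.3  38.7] [51.7 51.1] 43.1
[174. 211.] 1098 [445.5   3.2] [28.1 13.7] 2.2
[460. 222.] 1785 [452.  185.8] [15.  36.8] 80.4
[320. 237.] 5143 [461.   96.7] [50.8 51.7] 87.3
[584. 376.] 1190 [578.3 283.3] [24.  62.9] 9.3
[247. 401.] 1475 [605.8  34. ] [74.7 44.5] 89.9
[426. 416.] 958 [617.8 184.6] [65.5 31.1] 10.1
```

View pics/w5.png

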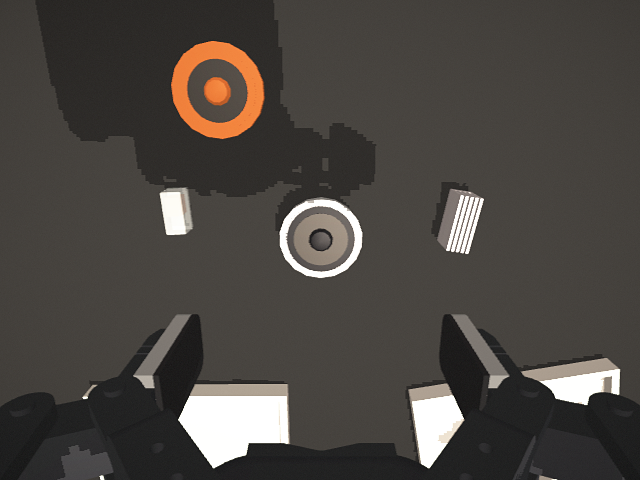

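View pics/top2.png

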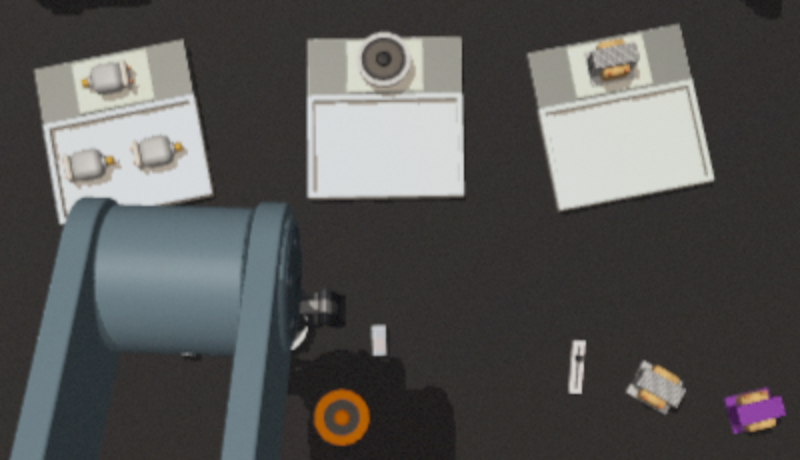

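Both motors are in their tray (88,163 and 155,152). The grey speaker is centred between the jaws at (320,237), the orange one away at (217,90), and the relay and heat sink are clear of the fingers.

Call:
{"api": "apply_moves", "payload": {"motion": [[-0.5, 0, 50, 0, 1], [-0.5, 0, 90, 0, 1], [-0.5, 0, 112, 0, 1], [-0.5, 0, 121, 0, 1], [-0.5, 0, 122, 0, 1], [-0.5, 0, 122, 0, 0.7], [-0.5, 0, 122, 0, 0.4], [-0.5, 0, 122, 0, 0.4], [-0.5, 0, 122, 0, 0.4], [-0.5, 0, 122, 0, 0.4]]}}

```text
t: 14.45
position: [0.4618, 0.0968, 0.077]
eef_rot: [[-1.0, 0.001, 0.002], [0.001, 1.0, -0.0], [-0.002, -0.0, -1.0]]
contact_force: [-1.9, -0.2, 7.9]
opening: 0.0499
```

```bash
python3 - <<'E'
from h import *
go(633,-4,190,90)
E
```

```text
t 14.45 p [461.8  96.8  77. ] jaw 90.0 F [-1.9 -0.2  7.9] open 49.9 q6 -93.0 z [ 0.002 -0.    -1.   ]
go [-171.5 -100.7 -112.7] yaw -0.001
```

Call:
{"api": "apply_moves", "payload": {"motion": [[0, 0, -15, 0, 0.4], [0, 0, -40, 0, 0.4], [0, 0, -80, 0, 0.4], [0, 0, -80, 0, 0.4]]}}

```text
t: 14.95
position: [0.4634, 0.0968, 0.1596]
eef_rot: [[-1.0, 0.001, 0.008], [0.001, 1.0, -0.0], [-0.008, -0.0, -1.0]]
contact_force: [0.5, 0.0, -1.1]
opening: 0.0499
```

```bash
python3 - <<'E'
from h import *
p,d,c,W=wr('w6');go(633,-4,170,90)
E
```

```text
t 15.0 p [462.2  96.8 157.7] jaw 90.0 F [ 0.1 -0.  -0.4] open 49.7 q6 -93.0 z [ 0.005 -0.    -1.   ]
go [-170.9 -100.7  -11.5] yaw -0.001
```

View pics/w6.png

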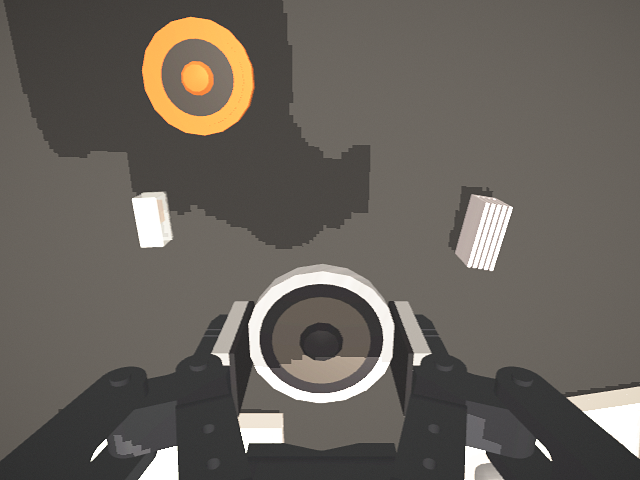

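The speaker is held level at (322,340). Carrying it to the speaker tray.

Call:
{"api": "apply_moves", "payload": {"motion": [[-30, -18, -10, 0, 0.4], [-75, -44, -10, 0, 0.4], [-120, -70, -10, 0, 0.4], [-155, -91, -10, 0, 0.4], [-172, -101, -10, 0, 0.4], [-172, -101, -10, 0, 0.4], [-172, -101, 40, 0, 0.4], [-172, -101, 60, 0, 0.4], [-172, -101, 69, 0, 0.4], [-172, -101, 72, 0, 0.4], [-172, -101, 72, 0, 0.4]]}}

```text
t: 16.38
position: [0.6336, -0.0044, 0.0847]
eef_rot: [[-1.0, 0.001, 0.002], [0.001, 1.0, -0.0], [-0.002, -0.0, -1.0]]
contact_force: [0.1, -0.8, -0.9]
opening: 0.0498
```

```bash
python3 - <<'E'
from h import *
go(634,-4,82,90);p,d,c,W=wr('w7')
E
```

```text
t 16.38 p [633.6  -4.4  84.7] jaw 90.0 F [ 0.1 -0.8 -0.9] open 49.8 q6 -101.0 z [ 0.002 -0.    -1.   ]
go [-0.4  0.4  2.7] yaw -0.001
```

View pics/w7.png

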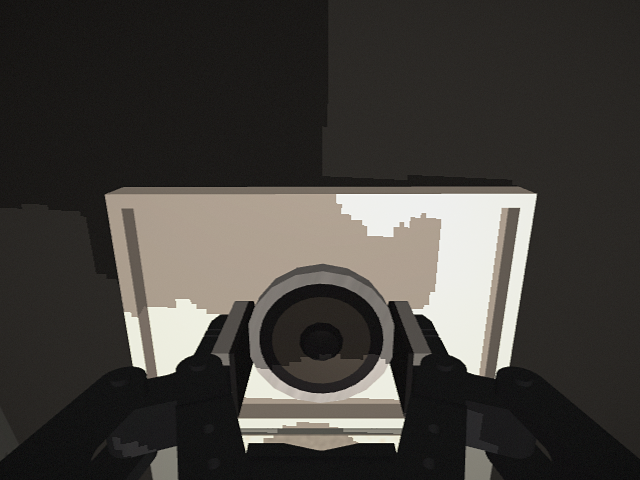

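The speaker is centred in the basin, walls clear at both sides.

Call:
{"api": "apply_moves", "payload": {"motion": [[0, 0, 0.8, 0, 0.4], [0, 0, 1.6, 0, 0.4], [0, 0, 2.4, 0, 0.4], [0, 0, 2.6, 0, 0.4]]}}

```text
t: 16.92
position: [0.6332, -0.0044, 0.082]
eef_rot: [[-1.0, 0.001, 0.0], [0.001, 1.0, -0.0], [-0.0, -0.0, -1.0]]
contact_force: [-3.3, 0.5, 5.9]
opening: 0.05
```

Call:
{"api": "apply_moves", "payload": {"motion": [[0, 0, 0, 0, 0.75], [0, 0, 0, 0, 0.75], [0, 0, 0, 0, 0.75], [0, 0, -30, 0, 0.75], [0, 0, -80, 0.1, 0.75], [30, -33, -118, 0.28, 1], [70, -75, -118, 0.46, 1], [110, -118, -118, 0.64, 1], [150, -161, -118, 0.82, 1], [190, -204, -118, 1.0, 1], [225, -242, -118, 1.18, 1], [236, -253, -118, 1.36, 1]]}}

```text
t: 18.42
position: [0.395, -0.2591, 0.1992]
eef_rot: [[-0.199, 0.98, 0.0], [0.98, 0.199, -0.001], [-0.001, -0.0, -1.0]]
contact_force: [-0.6, 0.1, 0.3]
opening: 0.0854
```

Call:
{"api": "apply_moves", "payload": {"motion": [[0, 0, 0, 0.18, 1], [0, 0, 0, 0.36, 1], [0, 0, 0, 0.54, 1], [0, 0, 0, 0.72, 1], [0, 0, 0, 0.75, 1], [0, 0, 0, 0.75, 1]]}}

```text
t: 19.18
position: [0.3967, -0.2571, 0.199]
eef_rot: [[0.512, 0.859, -0.0], [0.859, -0.512, -0.0], [-0.0, -0.0, -1.0]]
contact_force: [-0.1, 0.7, 0.2]
opening: 0.0856
```

```bash
python3 - <<'E'
from h import *
go(397,-257.4,78,-31);p,d,c,W=wr('w8');comps(W,d)
p,d=bot.grab_frame('top');cv2.imwrite('pics/top3.png',cv2.resize(p[90:320,120:520],None,fx=2,fy=2))
E
```

```text
t 19.18 p [ 396.7 -257.1  199. ] jaw -30.8 F [-0.1  0.7  0.2] open 85.6 q6 -17.0 z [-0. -0. -1.]
go [-1.00e-01  4.00e-01  1.21e+02] yaw 0.004
[596.  68.] 2723 [ 587.2 -259.1] [  6.6 112.4] 10.0
[290. 115.] 1669 [ 418.4 -184. ] [12.  49.8] 84.0
[323. 237.] 3410 [ 398.3 -256.9] [42.2 34.1] 59.2
[361. 359.] 3204 [ 375.8 -346.7] [33.7 42.8] 13.7
[582. 358.] 4360 [ 513.2 -423.2] [20.1 86.4] 84.3
```

View pics/w8.png

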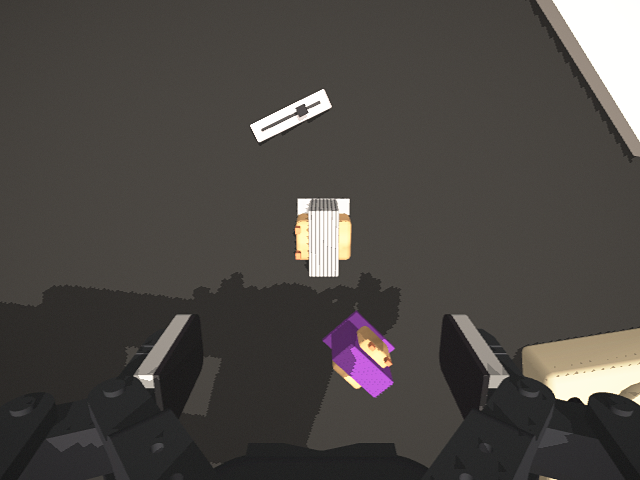

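View pics/top3.png

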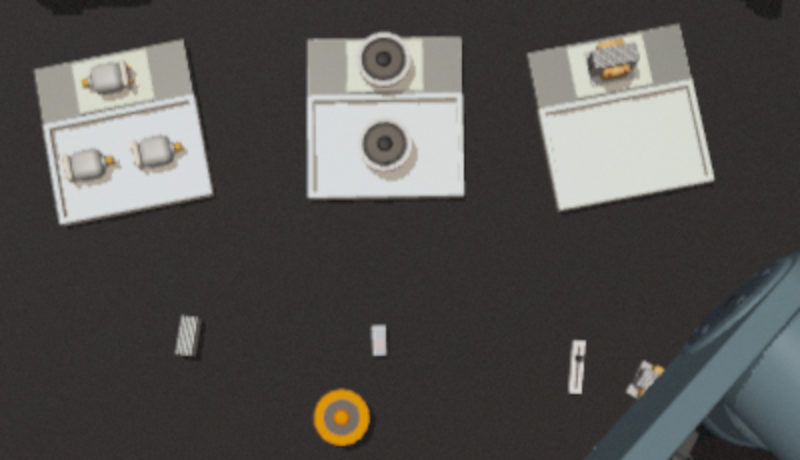

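The striped transformer is at (323,237), square to the jaws. The purple one (361,355) and the fader (290,115) are clear. The speaker lies flat in its tray (385,145 in the top crop).

Call:
{"api": "apply_moves", "payload": {"motion": [[0.5, 1, 50, 0, 1], [0.5, 1, 90, 0, 1], [0.5, 1, 112, 0, 1], [0.5, 1, 120, 0, 1], [0.5, 1, 121, 0, 1], [0.5, 1, 121, 0, 0.6], [0.5, 1, 121, 0, 0.15], [0.5, 1, 121, 0, 0.15], [0.5, 1, 121, 0, 0.15], [0.5, 1, 121, 0, 0.15]], "newtons": 45}}

```text
t: 20.52
position: [0.3982, -0.2576, 0.0788]
eef_rot: [[0.514, 0.858, 0.001], [0.858, -0.514, -0.001], [-0.0, 0.001, -1.0]]
contact_force: [-1.0, 0.8, 6.7]
opening: 0.0331
```

```bash
python3 - <<'E'
from h import *
go(630.3,-236.5,180,-80)
E
```

```text
t 20.52 p [ 398.2 -257.6   78.8] jaw -30.9 F [-1.   0.8  6.7] open 33.1 q6 -16.0 z [ 0.001 -0.001 -1.   ]
go [ 137.4  188.3 -101. ] yaw 0.856
```

Call:
{"api": "apply_moves", "payload": {"motion": [[0, 0, -20, 0, 0.15], [0, 0, -60, 0, 0.15], [25, 35, -100, 0.18, 0.15], [52, 71, -100, 0.36, 0.15], [80, 110, -100, 0.54, 0.15], [108, 148, -100, 0.72, 0.15], [130, 178, -100, 0.856, 0.15], [137.5, 188, -100, 0.856, 0.15], [137.5, 188, -100, 0.856, 0.15], [137.5, 188, -100, 0.856, 0.15]]}}

```text
t: 21.78
position: [0.6285, -0.236, 0.1776]
eef_rot: [[0.985, 0.174, -0.001], [0.174, -0.985, 0.001], [-0.001, -0.001, -1.0]]
contact_force: [-0.5, 0.3, -2.0]
opening: 0.0333
```

```bash
python3 - <<'E'
from h import *
go(630.5,-236.5,83.8,-80);p,d,c,W=wr('w9')
E
```

```text
t 21.77 p [ 628.5 -236.   177.6] jaw -80.0 F [-0.5  0.3 -2. ] open 33.3 q6 49.0 z [-0.001  0.001 -1.   ]
go [ 2.   0.9 93.8] yaw 0.001
```

View pics/w9.png

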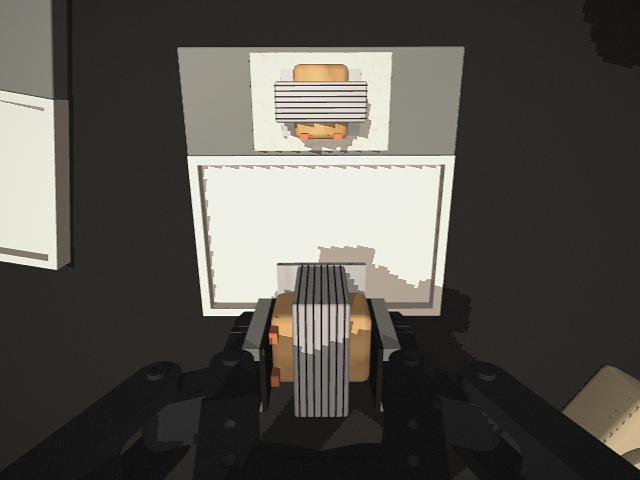

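The transformer is held upright at (322,340), with its sample on the ledge at (320,100). Lowering.

Call:
{"api": "apply_moves", "payload": {"motion": [[1.5, 0.5, 50, 0, 0.15], [1.5, 0.5, 75, 0, 0.15], [1.5, 0.5, 85, 0, 0.15], [1.5, 0.5, 89, 0, 0.15], [1.5, 0.5, 91, 0, 0.15], [1.5, 0.5, 91, 0, 0.15]]}}

```text
t: 22.58
position: [0.6319, -0.2365, 0.0882]
eef_rot: [[0.985, 0.174, 0.002], [0.174, -0.985, -0.001], [0.001, 0.001, -1.0]]
contact_force: [0.6, -0.4, -1.5]
opening: 0.0331
```

```bash
python3 - <<'E'
from h import *
st();p,d,c,W=wr('w10')
E
```

```text
t 22.57 p [ 631.9 -236.5   88.2] jaw -80.0 F [ 0.6 -0.4 -1.5] open 33.1 q6 49.0 z [ 0.002 -0.001 -1.   ]
```

View pics/w10.png

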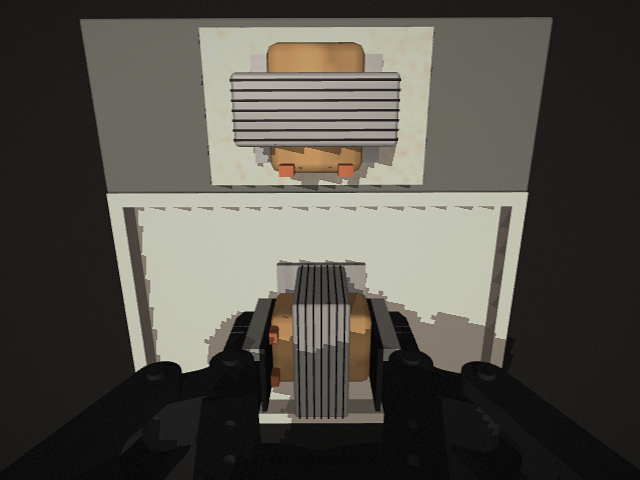

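Call:
{"api": "apply_moves", "payload": {"motion": [[0, 0, 1.5, 0, 0.15], [0, 0, 2.8, 0, 0.15], [0, 0, 3.6, 0, 0.15], [0, 0, 4.2, 0, 0.15], [0, 0, 4.2, 0, 0.15]]}}

```text
t: 23.25
position: [0.6314, -0.2362, 0.0839]
eef_rot: [[0.985, 0.174, -0.0], [0.174, -0.985, -0.0], [-0.0, 0.0, -1.0]]
contact_force: [-3.9, 2.4, 6.5]
opening: 0.033
```

Contact at the expected height. Now release, lift, and retreat clear of the top camera's view.

Call:
{"api": "apply_moves", "payload": {"motion": [[0, 0, 0, 0, 0.55], [0, 0, 0, 0, 0.55], [0, 0, 0, 0, 0.55], [0, 0, -30, 0, 0.55], [0, 0, -80, 0, 0.55], [0, 0, -140, 0, 0.55], [-50, 0, -180, 0, 0.55], [-110, 0, -180, 0, 0.55], [-170, 30, -180, 0, 0.55], [-230, 70, -180, 0, 0.55], [-250, 100, -180, 0, 0.55], [-250, 120, -180, 0, 0.55]]}}

```text
t: 24.75
position: [0.4039, -0.4001, 0.2631]
eef_rot: [[0.985, 0.17, -0.0], [0.17, -0.985, -0.001], [-0.0, 0.001, -1.0]]
contact_force: [1.0, 1.0, -0.4]
opening: 0.0469
```

```bash
python3 - <<'E'
from h import *
st();p,d=bot.grab_frame('top');cv2.imwrite('pics/top4.png',cv2.resize(p[90:320,120:520],None,fx=2,fy=2))
d=cv2.medianBlur(d,3);c=bot.camera_params('top');W=cloud(d,c)
for nm,(u,v) in dict(A=(164,171),B=(198,166),S=(312,162),T=(433,163)).items():
    k=np.zeros(d.shape,bool);k[v-18:v+18,u-18:u+18]=1
    k&=W[...,2]>.0115
    q=W[k]*1000;print(nm,'median xy',np.median(q,0).round(0),'z95',np.percentile(q[:,2],95).round(1))
comps(W,d,mn=90)
p,_=bot.grab_frame('scene');cv2.imwrite('pics/scene4.png',p)
E
```

```text
t 24.75 p [ 403.9 -400.1  263.1] jaw -80.2 F [ 1.   1.  -0.4] open 46.9 q6 24.0 z [-0.    -0.001 -1.   ]
A median xy [616. 285.  24.] z95 28.3
B median xy [628. 217.  26.] z95 27.9
S median xy [630.  -5.  27.] z95 29.2
T median xy [ 628. -234.   39.] z95 41.4
[459.  55.] 698 [ 840.3 -279.1] [215.1  84.9] 46.2
[171.  64.] 561 [837.9 268.8] [ 81.4 165.1] 49.8
[308.  40.] 750 [8.69e+02 5.00e-01] [59.1 58.3] 1.2
[105.  58.] 810 [854.2 408.5] [72.1 54.4] 0.6
[538.  58.] 275 [ 823.8 -439.5] [ 4.6 95.8] 1.5
[ 58. 115.] 1268 [738.7 498.9] [62.1 84.5] 27.5
[426. 135.] 2686 [ 657.9 -231.1] [157.3 151.6] 10.2
[312. 133.] 2939 [660.8  -4.8] [155.9 149.9] 0.0
[178. 141.] 2918 [651.6 252. ] [157.7 151.9] 10.4
[577. 145.] 878 [ 657.4 -509.9] [102.9  29.2] 28.7
[563. 160.] 500 [ 629.4 -482.9] [59.7 29.8] 29.1
[434. 160.] 414 [ 633.6 -235.4] [49.2 34.6] 13.0
[312. 162.] 577 [631.1  -3.9] [50.7 50.8] 89.4
[197. 166.] 315 [631.1 217.6] [31.8 50.3] 4.2
[ 41. 256.] 2252 [504.  540.5] [278.8  99.8] 22.7
[163. 173.] 316 [617.4 281.9] [28.  48.2] 15.6
[558. 222.] 1709 [ 503.4 -486.9] [129.5 107.2] 70.0
[625. 220.] 94 [ 508.3 -579. ] [43.4 20.4] 8.7
[214. 258.] 165 [450.9 185.6] [15.4 36. ] 80.7
[309. 260.] 99 [444.6   3.3] [27.4 12.7] 4.3
[408. 275.] 94 [ 414.2 -184.2] [ 9.4 42. ] 87.0
[291. 299.] 599 [372.3  38.9] [50.5 50.4] 44.9
[498. 295.] 409 [ 374.4 -347.2] [33.9 43.1] 14.1
[630. 329.] 164 [ 312.5 -592.9] [22.9 63.4] 46.0
[ 42. 402.] 1090 [195.3 508.1] [219.4  82.4] 23.7
[ 10. 373.] 350 [233.  554.8] [81.5 35.6] 20.5
[320. 458.] 1894 [ 80.2 -11.8] [167.6  58.3] 81.7
[  7. 459.] 92 [ 82.7 564.7] [ 2.6 46.9] 1.2
```

View pics/top4.png

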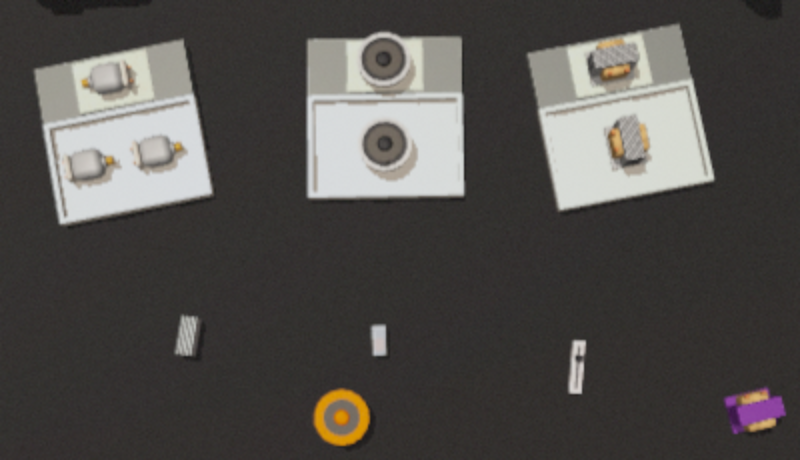

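View pics/scene4.png

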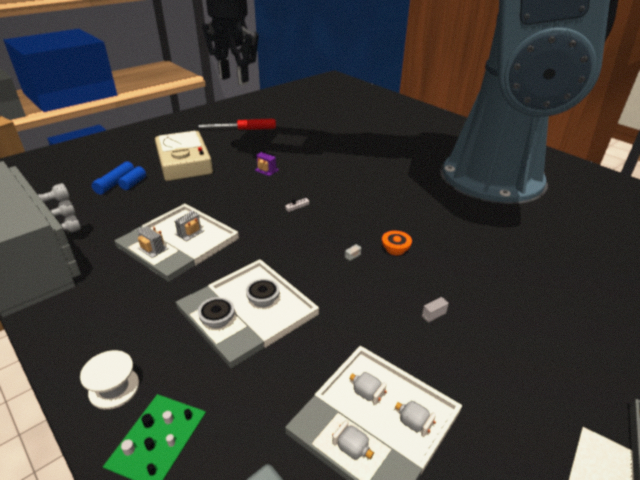

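Top and scene views agree: all four parts lie upright in the matching trays with their tops at the expected heights, the bystanders are in place, and the arm is clear.

```bash
python3 - <<'E'
from workcell import bot
print(bot.close_job())
E
```

```text
the job is handed in; nothing more can be done
None
```

I set both motors, the grey speaker and the striped transformer each down in the tray with the matching sample. I lowered each one until it touched the floor (4 to 7 N on the wrist) before letting go. The job was handed in at about 25 s of the 109 s allowed.

In the last top and scene views all four parts lie upright inside the basins. Their tops measure about 28 mm (both motors), 29 mm (speaker) and 41 mm (transformer). Parts flat on the 5 mm floor should give 28, about 31 at the dome, and 41 mm, so the speaker reads about 2 mm low, probably because its dome is small.

The heat sink and relay measure within 1 mm of where they started. The fader's measured outline came out about 3 mm off and smaller than before, from a different height threshold, but in the picture it has not moved. The purple and orange look-alikes were left alone.

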